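Lay a bottle gently on its side in a tilting rest

ROBOT

A 6-joint arm with a two-finger parallel gripper is mounted at the origin on the work surface; the furniture and walls round the work are solid. World frame = base frame: x ahead of the robot, y to its left, z up, the work surface at z = 0. Lengths are in mm, angles in rad, forces in N, time in s.
With the tool pointing down it reaches from about 300 to 775 mm from the base axis. Payload 14.6 kg.
Tool frame: the origin (TCP) lies between the finger pads; the fingertips stand 11 mm ahead of it and the grasp point (between the pads) lies 8 mm behind it; z points along the fingers, y is the line along which they close (so a half turn about z gives the same grasp; the last joint's range is limited). The gripper opens to 94 mm and grips with 3 to 60 N. Pads are 16 mm wide; open, the fingers measure 119 mm over their backs; the gripper's body (75 mm by 177 mm) begins 78 mm behind the grasp point.
Start: joints at [1.056, 0.3, 1.521, -0, 1.321, -0.067], TCP at [238.137, 495.762, 216.446] pointing down, gripper open.
Joint ranges: [-3.03, 3.03], [-0.79, 2.21], [0.23, 2.52], [-1.04, 4.18], [0, 3.07], [-2.55, 2.55]. Speed limits (rad/s): [2.22, 2.22, 2.57, 3.14, 3.14, 3.14].

INTERFACE

Orientations are given as [roll, pitch, yaw] about the fixed x, y, z axes, in that order (R = Rz(yaw) Ry(pitch) Rx(roll)).
In Python, from cell import manip gives the robot as it stands. The module is installed in compiled form; this text tells all that it offers.
- The arm moves only by the tool arm_command, never from a script. Its argument "rows" is one flat list of numbers, 5 for each row, row after row: the shift along the world's x, y, z in mm, then the turn about the world's z in degrees, then the finger opening in mm, from 0 to 94. In form: [dx, dy, dz, twist, jaw, dx, dy, dz, twist, jaw, ...]. A call has 1 to 5 rows; each row shifts and turns the commanded pose from where the row before left it; what a row does not reach is not made up. A row lasts 1/8 s, in which the tool goes at most 62.5 mm and 10.7 degrees, less where a joint would pass 70% of its speed; a pose out of reach is approached as far as the arm can. A call is refused whole if a number of a shift passes 62.5 or a number of a turn 10.7, either way. A call with a gripper value outside its range is refused whole. The fingers move at their own pace and stop on an object; "newtons" is the grip in N (left out, the last holds). Time passes only in rows, so rows that do not move let the fingers close. It gives the time, the measured TCP pose, the force and the opening at its end, in the units of the state.
- manip.read_state(): the state, without advancing time (a new reading comes with each control period).
- manip.camera(name): name is "side" or "top" or "wrist"; returns a dict with "image" (420x560x3 uint8, blue, green, red), "z_map" (420x560 float32, mm along the optical axis (not along the pixel's ray), 0 where there is no reading), "fx", "fy", "cx", "cy" (pixels), "pose" (4x4, takes a point from camera to world coordinates). Camera axes: x right, y down, z forward; pixel columns grow to the right and rows downward; lengths in mm; the calibration is good to about 2 mm. A picture is of the moment at which its call begins.
- manip.sign_off(): hands the job in, once; it reports no verdict.
The state is a dict: "clock": time; "joints": joint angles; "qd": joint speeds; "effort": joint torques, N m; "eef_pos": TCP position; "eef_rot": TCP orientation; "wrist_force": force on the tool from outside, world axes, zero at the start; "moment": the same for the moment, N m; "finger_gap": finger opening in mm.
Only numpy, scipy, OpenCV 4.12 (cv2) and the standard library are available. Lean on these libraries where they do the work, as an engineer would, in place of code of your own. Each camera call takes 0.05 s, during which the arm holds its last target. There are 200 camera calls.

TASK

The brown bottle with the blue cap stands upright in the blue tilting rest. Push it over onto its side with the fingertips, pressing on the bottle itself and keeping up with it slowly (several seconds for the swing), so that bottle and rest go down together and land gently, fully down on the stop; then move clear. Do not grasp, lift or pull the bottle out of the rest, do not press hard, and leave all the other things where they stand.

Things in the scene. Friction and masses are not known exactly. Their poses are not given: they have to be found in the camera images.
- bottle: The work: closed brown bottle, blue cap, 66 mm in diameter, 170 mm tall, straight-sided to about 120 mm, then narrowing to the 36 mm cap; about 0.3 kg. Origin at the centre of its underside, z axis towards the cap. It starts upright on the rest's foot ledge (underside 18 mm above the bench), its axis 43 to 46 mm from the hinge line, a few mm clear of the trough.
- bottle_mid (a point): Point on the bottle's axis, 85 mm above its underside. Good places to push are on the straight side, 80 to 120 mm above the underside, as long as the gripper's body stays clear above the cap; low down it takes far more force, and a push on the cap rocks it out of the trough.
- stand: Fixed stand of the tilting rest: metal base plate 250 x 112 x 8 mm with hinge ears and two black rubber bumpers (the stop). Origin on the bench straight below the middle of the hinge line, which is 22 mm up and parallel to the stand's y. Rest and bottle tip towards the stand's +x, away from the robot (yaw within 0.35 rad); the bottle starts on the -x side.
- rest (a joint): Hinge of the tilting rest (blue V trough 144 mm long, 80 mm wide, steel foot ledge with a 12 mm rim behind the bottle): 0 upright, 1.5 rad fully down on the stop. Stiff hinge (friction 0.7 N m, damping 0.2 N m s/rad): stays where it is left. A push of 7 to 15 N about 110 mm above the hinge starts it, less later; over 35 N is too hard. Above 1.2 rad/s is not gentle.
- rest_seat (a point): Point of the rest where bottle_mid lies when the bottle is seated in the trough; swings with the rest. At 0 rad it is 40 mm from the hinge towards the robot and 81 mm above it. The bottle's side facing the robot is then 73 mm from the hinge; it becomes the top of the lying bottle, about 100 mm above the bench.
- jar: Bystander: small squat white jar with a grey cap, 46 mm wide, 72 mm tall, beside the rest on its left. Origin under its centre.
- vial: Bystander: small white vial with a black cap, 36 mm wide, 78 mm tall, beside the rest on its right. Origin under its centre.
- black_cap_bottle: Bystander: brown bottle with a black cap, 70 mm wide, 165 mm tall, to the right. Origin under its centre.
- white_jar: Bystander: square white jar with a blue cap, 70 mm wide, 170 mm tall, to the left. Origin under its centre.
- flask: Bystander: clear conical flask, 78 mm wide, 125 mm tall, to the left. Origin under its centre.
Mind the look-alikes: they are no part of the job. What is shaped like the bottle but yellow is not meant.

How it is judged (in metres and radians):
On the way:
1. a fingertip on the bottle accompanies it through the middle of the swing (value of joint rest between 0.5 and 1.2 rad and contact force between the fingers and bottle above 0.2 N), for 0.1 s.
At the end, for the whole second after the job is handed in: The rest is fully down (hinge above 1.45 of 1.5 rad), the bottle lies on its side (its axis 79 to 93 degrees from vertical), its middle within 20 mm of its seat in the trough and at rest; the other things are within 30 mm of where they stood (value of joint rest above 1.45 rad and angle between bottle's own z axis and vertical between 1.38 and 1.62 rad and distance between bottle_mid and rest_seat below 0.02 m and linear speed of bottle below 0.02 m/s and distance of each of jar, vial, black_cap_bottle, white_jar, flask from where it was at the start of the episode below 0.03 m); the robot touches nothing.
It fails at once if the bottle is lifted, carried or knocked out of the rest (its middle more than 30 mm from its seat) (distance between bottle_mid and rest_seat above 0.03 m).
It fails at once if the rest swings or lands hard (faster than 1.2 rad/s) (velocity of joint rest above 1.2 rad/s).
It fails at once if the bottle falls freely (turns faster than 3 rad/s) (angular speed of bottle above 3 rad/s).
It fails at once if the bottle is squeezed or pressed with more than 35 N (contact force between the fingers and bottle above 35 N).
It fails at once if another thing is moved more than 30 mm or tipped (distance of any of jar, vial, black_cap_bottle, white_jar, flask from where it was at the start of the episode above 0.03 m or angle between any of jar, vial, black_cap_bottle, white_jar, flask's own z axis and vertical above 0.3 rad).
It also fails if it takes over 51 s, if anything falls off the work surface, if the arm or the gripper's body presses on something with over 40 N, if the wrist force passes 120 N, or if a joint passes its speed limit or range.

## Working session

There is one attempt and no reset: what is moved stays moved. The work goes in short steps, Python scripts to look and compute and a tool call to move; the robot and the scene stay as the last step left them, time stands still between calls to the robot, and variables do not carry over. Pictures are saved under pics/ and viewed, on a budget of 10 in all, crops included, one or two more only if the job needs it, and the job is handed in when it is done.

Besides the shell and the picture viewer there is one more tool, called after "Emit:" as name(argument=value, ...) on one line, values as JSON. arm_command: Moves the arm, as the interface text tells. Its arguments: {"type":"object","properties":{"rows":{"type":"array","items":{"type":"number"}},"newtons":{"type":"number"}},"required":["rows"]}

```bash
mkdir -p pics; python3 - <<'E'
from cell import manip
import cv2,numpy as np
a=manip.camera("top");b=manip.camera("side")
cv2.imwrite("pics/top1.png",a["image"]);cv2.imwrite("pics/side1.png",b["image"])
np.savez("c1.npz",**{f"{n}_{k}":np.asarray(v) for n,d in(("top",a),("side",b)) for k,v in d.items()})
for d in(a,b): print(np.round(d["pose"],3),d["fx"],d["cx"],d["cy"])
print(manip.read_state())
E
```

```text
[[ 4.450000e-01 -8.310000e-01  3.330000e-01 -4.566000e+00]
 [-8.960000e-01 -4.160000e-01  1.590000e-01 -1.657760e+02]
 [ 6.000000e-03 -3.690000e-01 -9.300000e-01  1.384675e+03]
 [ 0.000000e+00  0.000000e+00  0.000000e+00  1.000000e+00]] 474.5247170520386 282.2874923235842 212.00613459749746
[[-9.960000e-01 -7.200000e-02  5.100000e-02  4.104220e+02]
 [-8.800000e-02  8.500000e-01 -5.190000e-01  8.017110e+02]
 [-5.000000e-03 -5.210000e-01 -8.530000e-01  1.344216e+03]
 [ 0.000000e+00  0.000000e+00  0.000000e+00  1.000000e+00]] 514.0778587800305 283.15724036132167 207.7506446162233
{'clock': 0.1, 'joints': array([ 1.05639883e+00,  3.00409644e-01,  1.52151556e+00, -4.20463746e-05,
        1.32070496e+00, -6.66267670e-02]), 'qd': array([-1.18453049e-03, -2.40100167e-03, -1.71369212e-03,  1.64581825e-03,
        1.90575947e-06, -9.43889971e-04]), 'effort': array([ 6.31198986e-07, -5.32646406e+01, -3.53284800e+01,  7.08723301e-02,
        2.34432926e-02, -3.34648780e-05]), 'eef_pos': array([238.04079983, 495.56919177, 215.94775248]), 'eef_rot': array([-3.14055473e+00, -2.84380576e-05,  2.69383233e+00]), 'wrist_force': array([0.29574594, 0.39955014, 0.3658117 ]), 'moment': array([-9.39146281e-05,  1.53817701e-03, -2.04264513e-02]), 'finger_gap': 94.01060874033034}
```

View pics/top1.png

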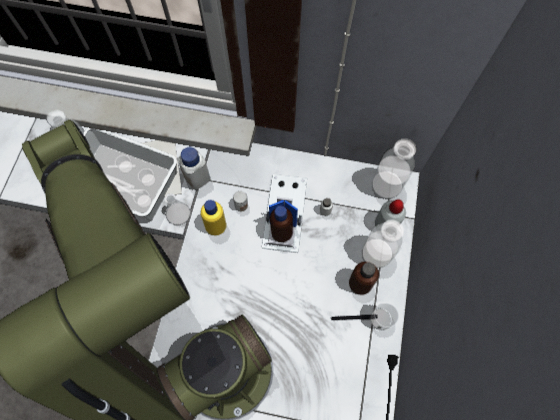

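View pics/side1.png

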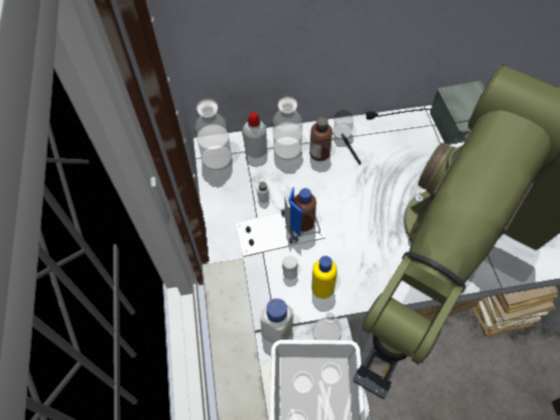

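The top view shows the bottle's cap at about (281,212), the bumpers at (281,184) and (295,184), and the plate's corners near (273,177), (306,180), (264,246) and (298,250). The side view shows the cap at (306,195) and the bumpers at (249,229) and (251,242).

```bash
cat > h.py <<'E'
import numpy as np
def ray(d,u,v,z):
    "intersect pixel ray with world height z"
    P=d["pose"];r=P[:3,:3]@np.array([(u-d["cx"])/d["fx"],(v-d["cy"])/d["fy"],1]);o=P[:3,3]
    return o+r*(z-o[2])/r[2]
def cloud(d):
    z=d["z_map"];v,u=np.indices(z.shape);P=d["pose"]
    c=np.stack([(u-d["cx"])/d["fx"]*z,(v-d["cy"])/d["fy"]*z,z],-1)
    w=c@P[:3,:3].T+P[:3,3];w[z==0]=np.nan;return w
E
python3 - <<'E'
from h import *;import cv2
f=np.load("c1.npz");D={n:{k:f[f"{n}_{k}"] for k in("image","z_map","fx","fy","cx","cy","pose")} for n in("top","side")}
t,s=D["top"],D["side"]
for n,d,pts in(("top",t,[(281,184),(295,184),(273,177),(306,180),(264,246),(298,250)]),("side",s,[(249,229),(251,242)])):
    for p in pts: print(n,p,ray(d,*p,10).round())
for n,d in D.items():
    w=cloud(d);im=d["image"].astype(int)
    near=(abs(w[...,0]-450)<250)&(abs(w[...,1]+50)<250)
    blue=(im[...,0]>im[...,2]+40)&(im[...,0]>im[...,1]+25)&near
    m=blue&(w[...,2]>170)&(w[...,2]<200); N,l,st,c=cv2.connectedComponentsWithStats(m.astype(np.uint8))
    for i in range(1,N):
        if st[i,4]>8: print(n,"cap",c[i].round(),st[i,4],np.nanmean(w[l==i],0).round(1),np.nanmax(w[l==i],0).round())
a=cv2.resize(t["image"][165:260,225:345],None,fx=5,fy=5,interpolation=2)
b=cv2.resize(s["image"][165:285,220:340],None,fx=5,fy=5,interpolation=2)
cv2.imwrite("pics/cr1.png",a);cv2.imwrite("pics/cr2.png",b)
E
```

```text
top (281, 184) [572. 115.  10.]
top (295, 184) [592.  75.  10.]
top (273, 177) [583. 149.  10.]
top (306, 180) [621.  50.  10.]
top (264, 246) [364.  69.  10.]
top (298, 250) [398. -28.  10.]
side (249, 229) [584.  73.  10.]
side (251, 242) [573. 115.  10.]
top cap [280. 211.] 100 [424.8  45.  186.5] [443.  61. 193.]
side cap [305. 193.] 104 [425.3  47.7 186.2] [439.  61. 194.]
```

View pics/cr1.png

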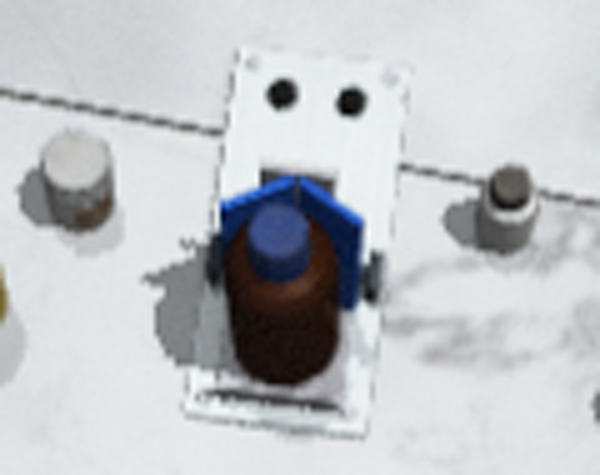

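View pics/cr2.png

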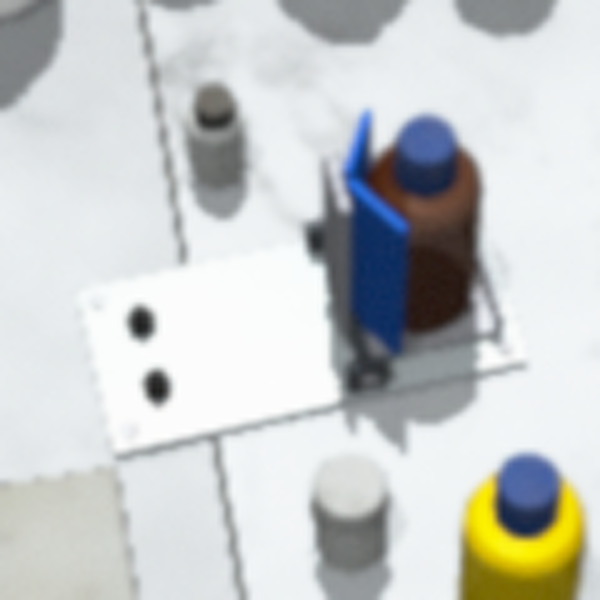

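The crops give plate corners, hinge knobs and the cap's top centre. I'll triangulate these now.

```bash
python3 - <<'E'
from h import *
f=np.load("c1.npz");D={n:{k:f[f"{n}_{k}"] for k in("image","z_map","fx","fy","cx","cy","pose")} for n in("top","side")}
T=lambda x,y,z:ray(D["top"],225+x/5,165+y/5,z)[:2].round(1)
S=lambda x,y,z:ray(D["side"],220+x/5,165+y/5,z)[:2].round(1)
print("corners top FL FR NL NR",T(238,48,8),T(408,72,8),T(186,412,8),T(365,437,8))
print("corners side FR FL NL",S(80,292,8),S(120,457,8),S(525,367,8))
print("bump top",T(283,94,14),T(350,101,14),"side",S(141,322,14),S(157,386,14))
print("hinge L R top",T(213,262,22),T(373,275,22),"side R L",S(316,241,22),S(368,375,22))
print("cap",T(278,225,188),S(428,140,188))
E
```

```text
corners top FL FR NL NR [590.7 154.9] [624.3  49.6] [357.9  72.4] [392.2 -31.6]
corners side FR FL NL [625.5  55.7] [587.6 162.2] [357.9  83.7]
bump top [571.9 113.2] [586.6  72.9] side [585.8  76.2] [571.2 117.8]
hinge L R top [447.3  99.3] [483.6   7.6] side R L [487.1  16.6] [449.  104.3]
cap [427.3  45.2] [423.2  47.2]
```

Emit:
arm_command(rows=[10, -60, 10, 9, 20, 15, -60, 10, 9, 20, 15, -60, 10, 9, 20, 15, -60, 0, 9, 20, 15, -60, 0, 8, 20])

```text
clock: 0.72
eef_pos: [306.6, 202.7, 246.5]
eef_rot: [-3.142, 0.0, -2.837]
wrist_force: [1.7, -0.2, 0.3]
finger_gap: 47.4
```

Emit:
arm_command(rows=[12, -46, 0, 2, 20, 12, -46, 0, 0, 20, 12, -46, 0, 0, 20, 12, -46, 0, 0, 20, 0, 0, -20, 0, 20])

```text
clock: 1.35
eef_pos: [355.4, 18.0, 226.9]
eef_rot: [-3.141, 0.002, -2.812]
wrist_force: [-0.2, 0.3, -0.6]
finger_gap: 20.0
```

Emit:
arm_command(rows=[0, 0, -35, 0, 20, 0, 0, -35, 0, 20, 0, 0, -25, 0, 20, 0, 0, 0, 0, 20, 0, 0, 0, 0, 20])

```text
clock: 1.98
eef_pos: [355.1, 20.4, 132.4]
eef_rot: [-3.141, 0.001, -2.807]
wrist_force: [0.4, 0.6, -0.1]
finger_gap: 19.8
```

```bash
cat > look.py <<'E'
import sys,cv2;from cell import manip
n,s=sys.argv[1:3];d=manip.camera("side")
i=cv2.resize(d["image"][150:290,220:400],None,fx=4,fy=4,interpolation=2);cv2.imwrite(f"pics/{s}.png",i)
st=manip.read_state();print(st["clock"],st["eef_pos"],st["eef_rot"],st["wrist_force"],st["finger_gap"])
E
python3 look.py side s2
```

```text
2.025 [355.21787244  20.41909444 132.56583528] [-3.14102697e+00  1.48962037e-03 -2.80739564e+00] [ 0.76238964 -0.88657968 -0.39427917] 20.542842982983487
```

View pics/s2.png

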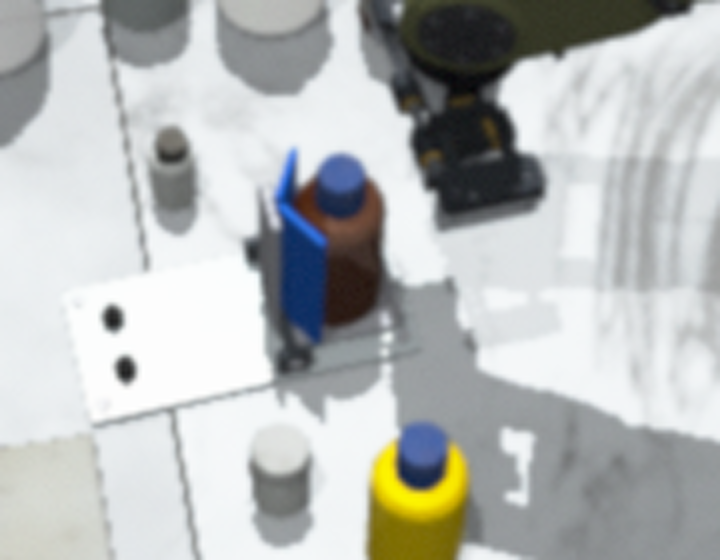

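The gripper stands on the robot side of the bottle at (490,180). The bottle is upright at (345,230) and undisturbed. Next I approach.

Emit:
arm_command(rows=[6, 2, 0, 0, 20, 6, 2, 0, 0, 20, 5, 2, 0, 0, 20, 5, 2, 0, 0, 20, 4, 1, 0, 0, 20])

```text
clock: 2.65
eef_pos: [381.0, 29.6, 131.5]
eef_rot: [3.142, -0.0, -2.807]
wrist_force: [-0.7, -0.8, 0.0]
finger_gap: 20.0
```

Emit:
arm_command(rows=[1, 0.4, 0, 0, 20, 1, 0.3, 0, 0, 20, 1, 0.3, 0, 0, 20, 1, 0.4, 0, 0, 20, 1, 0.3, 0, 0, 20])

```text
clock: 3.28
eef_pos: [385.7, 31.1, 131.5]
eef_rot: [-3.142, 0.0, -2.807]
wrist_force: [-0.1, -0.3, -0.1]
finger_gap: 20.2
```

Emit:
arm_command(rows=[1, 0.4, 0, 0, 20, 1, 0.3, 0, 0, 20, 1, 0.3, 0, 0, 20, 1, 0.4, 0, 0, 20, 1, 0.3, 0, 0, 20])

```text
clock: 3.9
eef_pos: [389.9, 32.3, 131.4]
eef_rot: [-3.141, -0.003, -2.807]
wrist_force: [-9.7, -8.7, 7.7]
finger_gap: 20.1
```

Emit:
arm_command(rows=[1, 0.4, 0, 0, 20, 1, 0.3, 0, 0, 20, 1, 0.3, 0, 0, 20, 1, 0.4, 0, 0, 20, 1, 0.3, 0, 0, 20])

```text
clock: 4.53
eef_pos: [394.3, 33.4, 132.0]
eef_rot: [-3.14, -0.005, -2.807]
wrist_force: [-21.3, -12.6, 25.0]
finger_gap: 20.4
```

The upward force shows that the bottle's near side rises as it tips, so the path has to rise with it. I'll relieve the load first.

Emit:
arm_command(rows=[0, 0, 3, 0, 20, 0, 0, 2, 0, 20])

```text
clock: 4.78
eef_pos: [394.7, 34.2, 135.9]
eef_rot: [3.141, -0.003, -2.808]
wrist_force: [-4.6, -3.6, -3.8]
finger_gap: 20.1
```

```bash
python3 look.py side s3
```

```text
4.825 [394.78504162  34.23876175 136.10139873] [ 3.14131798e+00 -2.63357615e-03 -2.80757625e+00] [-4.44069317 -4.21342176 -2.90979466] 19.891826229470123
```

View pics/s3.png

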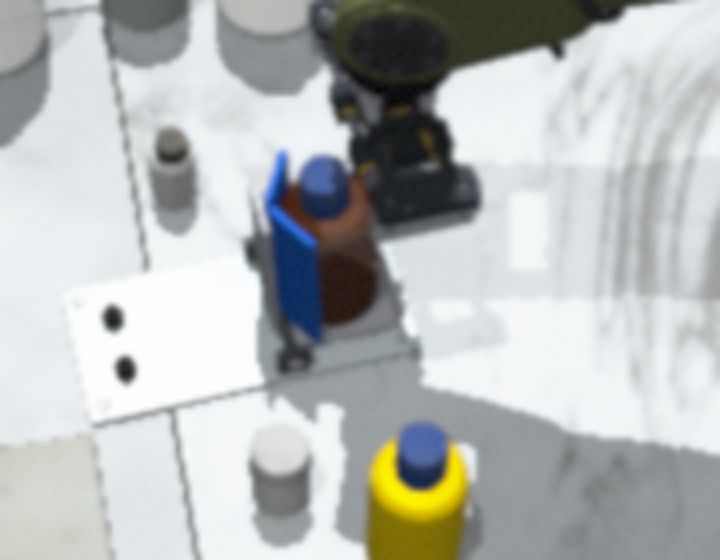

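The bottle is now leaning and seated against the trough, with the gripper on its side at (400,195) and well below the cap's edge. I'll compute the arc increments.

```bash
cat > arc.py <<'E'
import sys;from h import *;from cell import manip;from scipy.optimize import brentq
dth=float(sys.argv[1]);n=int(sys.argv[2]);u=np.array([.943,.333]);H=np.array([467,58.5]);a=72.
s=manip.read_state();p=s["eef_pos"];x=(p[:2]-H)@u+8;z=p[2]-11-22
r=np.hypot(x,z);g=np.linspace(-.1,1.7,3601);th=g[np.argmin(abs(x*np.cos(g)-z*np.sin(g)+a))];b=x*np.sin(th)+z*np.cos(th)
f=s["wrist_force"];fu=f[:2]@u
print("th %.3f b %.1f lat %.1f F normal %.1f axial %.1f"%(th,b,(p[:2]-H)@[-u[1],u[0]],-fu*np.cos(th)+f[2]*np.sin(th),fu*np.sin(th)+f[2]*np.cos(th)))
t=th+np.arange(n+1)*dth;P=np.c_[-a*np.cos(t)+b*np.sin(t),a*np.sin(t)+b*np.cos(t)]
for i,d in enumerate(np.diff(P,axis=0)): print("%.3f: dx %.1f dy %.1f dz %.1f"%(t[i+1],*(d[0]*u),d[1]))
E
python3 arc.py .035 42
```

```text
th 0.038 b 100.5 lat 1.2 F normal 5.5 axial -3.1
0.073: dx 3.4 dy 1.2 dz 2.3
0.108: dx 3.5 dy 1.2 dz 2.2
0.143: dx 3.6 dy 1.3 dz 2.1
0.178: dx 3.7 dy 1.3 dz 1.9
0.213: dx 3.7 dy 1.3 dz 1.8
0.248: dx 3.8 dy 1.3 dz 1.7
0.283: dx 3.8 dy 1.3 dz 1.5
0.318: dx 3.9 dy 1.4 dz 1.4
0.353: dx 3.9 dy 1.4 dz 1.2
0.388: dx 4.0 dy 1.4 dz 1.1
0.422: dx 4.0 dy 1.4 dz 0.9
0.458: dx 4.0 dy 1.4 dz 0.8
0.493: dx 4.0 dy 1.4 dz 0.6
0.528: dx 4.1 dy 1.4 dz 0.5
0.562: dx 4.1 dy 1.4 dz 0.3
0.598: dx 4.1 dy 1.4 dz 0.2
0.633: dx 4.1 dy 1.4 dz 0.0
0.668: dx 4.1 dy 1.4 dz -0.1
0.703: dx 4.1 dy 1.4 dz -0.3
0.738: dx 4.1 dy 1.4 dz -0.4
0.773: dx 4.0 dy 1.4 dz -0.6
0.807: dx 4.0 dy 1.4 dz -0.7
0.843: dx 4.0 dy 1.4 dz -0.9
0.878: dx 4.0 dy 1.4 dz -1.0
0.913: dx 3.9 dy 1.4 dz -1.2
0.948: dx 3.9 dy 1.4 dz -1.3
0.983: dx 3.8 dy 1.4 dz -1.5
1.018: dx 3.8 dy 1.3 dz -1.6
1.053: dx 3.7 dy 1.3 dz -1.7
1.088: dx 3.7 dy 1.3 dz -1.9
1.123: dx 3.6 dy 1.3 dz -2.0
1.158: dx 3.5 dy 1.3 dz -2.1
1.193: dx 3.5 dy 1.2 dz -2.3
1.228: dx 3.4 dy 1.2 dz -2.4
1.263: dx 3.3 dy 1.2 dz -2.5
1.298: dx 3.2 dy 1.1 dz -2.6
1.333: dx 3.1 dy 1.1 dz -2.8
1.368: dx 3.0 dy 1.1 dz -2.9
1.403: dx 2.9 dy 1.0 dz -3.0
1.438: dx 2.8 dy 1.0 dz -3.1
1.473: dx 2.7 dy 1.0 dz -3.2
1.508: dx 2.6 dy 0.9 dz -3.3
```

Emit:
arm_command(rows=[3.0, 1.1, 2.3, 0, 20, 3.4, 1.2, 2.2, 0, 20, 3.5, 1.3, 2.1, 0, 20, 3.6, 1.3, 1.9, 0, 20])

```text
clock: 5.32
eef_pos: [408.2, 39.1, 144.3]
eef_rot: [3.141, -0.003, -2.808]
wrist_force: [-4.7, -4.3, -3.5]
finger_gap: 20.2
```

```bash
python3 arc.py .035 5
```

```text
th 0.171 b 100.5 lat 1.3 F normal 5.2 axial -4.5
0.206: dx 3.7 dy 1.3 dz 1.8
0.241: dx 3.8 dy 1.3 dz 1.7
0.276: dx 3.8 dy 1.3 dz 1.5
0.311: dx 3.9 dy 1.4 dz 1.4
0.346: dx 3.9 dy 1.4 dz 1.3
```

Emit:
arm_command(rows=[3.8, 1.3, 1.5, 0, 20, 3.8, 1.3, 1.5, 0, 20, 3.9, 1.3, 1.4, 0, 20, 3.9, 1.4, 1.3, 0, 20, 3.9, 1.4, 1.2, 0, 20])

```text
clock: 5.95
eef_pos: [427.8, 45.8, 151.5]
eef_rot: [3.142, -0.003, -2.808]
wrist_force: [-5.9, -5.3, -0.0]
finger_gap: 20.6
```

```bash
python3 arc.py .035 6
```

```text
th 0.352 b 99.7 lat 1.1 F normal 6.9 axial -2.5
0.387: dx 3.9 dy 1.4 dz 1.1
0.422: dx 4.0 dy 1.4 dz 0.9
0.457: dx 4.0 dy 1.4 dz 0.8
0.492: dx 4.0 dy 1.4 dz 0.6
0.527: dx 4.0 dy 1.4 dz 0.5
0.562: dx 4.0 dy 1.4 dz 0.3
```

Emit:
arm_command(rows=[3.9, 1.4, 1.1, 0, 20, 4.0, 1.4, 0.9, 0, 20, 4.0, 1.4, 0.7, 0, 20, 4.0, 1.4, 0.6, 0, 20, 4.0, 1.4, 0.5, 0, 20])

```text
clock: 6.58
eef_pos: [447.8, 52.8, 155.3]
eef_rot: [3.142, -0.002, -2.808]
wrist_force: [-5.0, -4.3, 0.3]
finger_gap: 20.3
```

```bash
python3 arc.py .035 6
```

```text
th 0.529 b 99.5 lat 1.0 F normal 5.5 axial -2.8
0.564: dx 4.0 dy 1.4 dz 0.3
0.599: dx 4.0 dy 1.4 dz 0.2
0.634: dx 4.1 dy 1.4 dz 0.0
0.669: dx 4.1 dy 1.4 dz -0.1
0.704: dx 4.0 dy 1.4 dz -0.3
0.739: dx 4.0 dy 1.4 dz -0.4
```

Emit:
arm_command(rows=[4.0, 1.4, 0.3, 0, 20, 4.0, 1.4, 0.1, 0, 20, 4.1, 1.4, 0, 0, 20, 4.1, 1.4, -0.2, 0, 20, 4.0, 1.4, -0.3, 0, 20])

```text
clock: 7.2
eef_pos: [468.2, 59.8, 155.3]
eef_rot: [-3.142, -0.002, -2.808]
wrist_force: [-4.2, -4.3, 0.9]
finger_gap: 19.7
```

```bash
python3 arc.py .035 6;python3 look.py side s4
```

```text
th 0.706 b 99.3 lat 0.9 F normal 4.7 axial -2.9
0.741: dx 4.0 dy 1.4 dz -0.4
0.776: dx 4.0 dy 1.4 dz -0.6
0.810: dx 4.0 dy 1.4 dz -0.7
0.846: dx 4.0 dy 1.4 dz -0.9
0.881: dx 3.9 dy 1.4 dz -1.0
0.915: dx 3.9 dy 1.4 dz -1.1
7.25 [468.55441111  59.97716224 155.25931836] [-3.14150779e+00 -1.52461136e-03 -2.80755348e+00] [-3.5185628  -3.61377658  0.72914954] 20.23508759442576
```

View pics/s4.png

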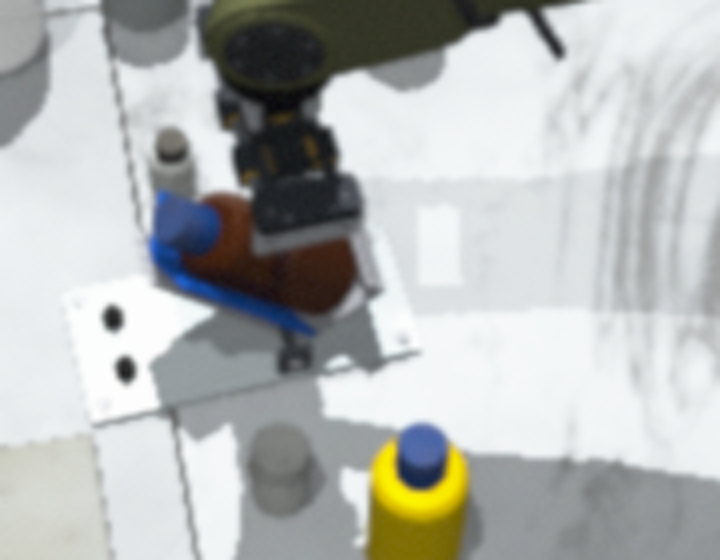

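The bottle and rest are going down together. The bottle (290,260) is seated in the trough, the gripper is on its side, and the jar and vial are untouched. I'll continue.

Emit:
arm_command(rows=[4.0, 1.4, -0.6, 0, 20, 4.0, 1.4, -0.7, 0, 20, 4.0, 1.4, -0.8, 0, 20, 3.9, 1.4, -0.9, 0, 20, 3.9, 1.4, -1.1, 0, 20])

```text
clock: 7.88
eef_pos: [488.2, 66.9, 151.3]
eef_rot: [-3.141, -0.001, -2.808]
wrist_force: [-3.7, -2.9, 1.6]
finger_gap: 20.0
```

```bash
python3 arc.py .035 5
```

```text
th 0.884 b 98.8 lat 0.9 F normal 4.0 axial -2.4
0.919: dx 3.9 dy 1.4 dz -1.1
0.954: dx 3.8 dy 1.4 dz -1.3
0.989: dx 3.8 dy 1.3 dz -1.4
1.024: dx 3.8 dy 1.3 dz -1.6
1.059: dx 3.7 dy 1.3 dz -1.7
```

Emit:
arm_command(rows=[3.9, 1.4, -1.2, 0, 20, 3.8, 1.4, -1.4, 0, 20, 3.8, 1.3, -1.5, 0, 20, 3.7, 1.3, -1.6, 0, 20, 3.7, 1.3, -1.8, 0, 20])

```text
clock: 8.5
eef_pos: [507.6, 73.9, 143.9]
eef_rot: [-3.142, 0.0, -2.807]
wrist_force: [-3.6, -2.6, 2.0]
finger_gap: 20.2
```

```bash
python3 arc.py .035 5
```

```text
th 1.063 b 98.8 lat 1.0 F normal 3.8 axial -2.7
1.098: dx 3.6 dy 1.3 dz -1.9
1.133: dx 3.6 dy 1.3 dz -2.0
1.168: dx 3.5 dy 1.2 dz -2.1
1.204: dx 3.4 dy 1.2 dz -2.3
1.238: dx 3.3 dy 1.2 dz -2.4
```

Emit:
arm_command(rows=[3.5, 1.2, -2.0, 0, 20, 3.5, 1.2, -2.1, 0, 20, 3.4, 1.2, -2.2, 0, 20, 3.3, 1.2, -2.4, 0, 20, 3.2, 1.2, -2.5, 0, 20])

```text
clock: 9.12
eef_pos: [524.7, 79.9, 132.9]
eef_rot: [-3.141, 0.001, -2.807]
wrist_force: [-0.8, -3.3, 5.0]
finger_gap: 19.8
```

```bash
python3 arc.py .03 5
```

```text
th 1.241 b 98.2 lat 1.0 F normal 5.3 axial -0.1
1.271: dx 2.8 dy 1.0 dz -2.1
1.301: dx 2.7 dy 1.0 dz -2.2
1.331: dx 2.7 dy 0.9 dz -2.3
1.361: dx 2.6 dy 0.9 dz -2.4
1.391: dx 2.5 dy 0.9 dz -2.5
```

Emit:
arm_command(rows=[2.8, 1.0, -2.1, 0, 20, 2.7, 1.0, -2.2, 0, 20, 2.7, 0.9, -2.3, 0, 20, 2.6, 0.9, -2.4, 0, 20, 2.5, 0.9, -2.5, 0, 20])

```text
clock: 9.75
eef_pos: [537.9, 84.6, 121.4]
eef_rot: [-3.141, 0.001, -2.807]
wrist_force: [1.1, -3.2, 6.0]
finger_gap: 20.0
```

```bash
python3 arc.py .02 8
```

```text
th 1.391 b 98.0 lat 1.0 F normal 5.9 axial 1.1
1.411: dx 1.7 dy 0.6 dz -1.7
1.431: dx 1.6 dy 0.6 dz -1.7
1.451: dx 1.6 dy 0.6 dz -1.8
1.471: dx 1.6 dy 0.5 dz -1.8
1.491: dx 1.5 dy 0.5 dz -1.8
1.511: dx 1.5 dy 0.5 dz -1.9
1.531: dx 1.4 dy 0.5 dz -1.9
1.551: dx 1.4 dy 0.5 dz -1.9
```

Now the last part, slowly, watching for the stop.

Emit:
arm_command(rows=[1.7, 0.6, -1.7, 0, 20, 1.6, 0.6, -1.7, 0, 20, 1.6, 0.6, -1.8, 0, 20])

```text
clock: 10.12
eef_pos: [542.7, 86.4, 116.2]
eef_rot: [-3.141, 0.001, -2.807]
wrist_force: [0.9, -2.3, 5.2]
finger_gap: 20.2
```

Emit:
arm_command(rows=[0.8, 0.3, -0.9, 0, 20, 0.8, 0.3, -0.9, 0, 20])

```text
clock: 10.38
eef_pos: [544.2, 87.0, 114.4]
eef_rot: [-3.142, 0.001, -2.807]
wrist_force: [0.8, -1.4, 5.4]
finger_gap: 20.1
```

```bash
python3 arc.py .01 3
```

```text
th 1.471 b 97.9 lat 1.2 F normal 5.3 axial 0.8
1.481: dx 0.8 dy 0.3 dz -0.9
1.491: dx 0.8 dy 0.3 dz -0.9
1.501: dx 0.7 dy 0.3 dz -0.9
```

Emit:
arm_command(rows=[0.7, 0.3, -0.9, 0, 20, 0.7, 0.3, -0.9, 0, 20])

```text
clock: 10.62
eef_pos: [545.6, 87.6, 112.6]
eef_rot: [-3.142, 0.001, -2.807]
wrist_force: [2.3, -1.4, 5.6]
finger_gap: 20.0
```

Emit:
arm_command(rows=[0.7, 0.2, -0.9, 0, 20])

```text
clock: 10.75
eef_pos: [546.3, 87.8, 111.7]
eef_rot: [-3.141, 0.001, -2.807]
wrist_force: [0.4, -2.7, 6.3]
finger_gap: 20.0
```

Emit:
arm_command(rows=[0.5, 0.2, -0.7, 0, 20])

```text
clock: 10.88
eef_pos: [546.7, 87.6, 111.3]
eef_rot: [-3.141, 0.0, -2.807]
wrist_force: [-3.1, -6.5, 12.3]
finger_gap: 19.8
```

Emit:
arm_command(rows=[0, 0, -0.4, 0, 20])

```text
clock: 11.0
eef_pos: [546.8, 87.4, 111.2]
eef_rot: [-3.141, 0.0, -2.808]
wrist_force: [-3.8, -6.9, 13.2]
finger_gap: 19.8
```

Emit:
arm_command(rows=[0, 0, -0.3, 0, 20, 0, 0, 0, 0, 20])

```text
clock: 11.25
eef_pos: [546.8, 87.3, 111.1]
eef_rot: [-3.14, 0.0, -2.808]
wrist_force: [-2.5, -6.7, 13.8]
finger_gap: 20.6
```

It's on the stop: the force stepped from 6 to 14 N and z is holding. I'll back off straight up.

Emit:
arm_command(rows=[0, 0, 1, 0, 20, 0, 0, 2, 0, 20, 0, 0, 10, 0, 20, 0, 0, 30, 0, 20, 0, 0, 40, 0, 20])

```text
clock: 11.88
eef_pos: [546.0, 88.1, 193.8]
eef_rot: [3.141, -0.002, -2.807]
wrist_force: [0.0, -0.3, 0.3]
finger_gap: 19.9
```

Emit:
arm_command(rows=[-40, -14, 30, 0, 20, -50, -17, 10, 0, 20, -50, -17, 0, 0, 20, -40, -13, 0, 0, 20, 0, 0, 0, 0, 20])

```text
clock: 12.5
eef_pos: [365.2, 26.7, 234.0]
eef_rot: [-3.141, 0.002, -2.808]
wrist_force: [0.1, -0.4, 0.0]
finger_gap: 19.8
```

```bash
python3 look.py side s5; python3 - <<'E'
from h import *;from cell import manip
d=manip.camera("side");w=cloud(d);f=np.load("c1.npz")
u=np.array([.943,.333]);H=np.array([467,58.5]);q=w[...,:2]-H
U=q@u;V=q@[-u[1],u[0]]
for lo,hi in((10,30),(30,50),(50,70),(70,90),(90,110),(145,165)):
    m=(U>lo)&(U<hi)&(abs(V)<20); print(lo,hi,m.sum(),np.nanpercentile(w[...,2][m],[50,90,98]).round(1))
E
```

```text
12.55 [366.36454774  26.88873102 233.99535135] [-3.14121616e+00  1.66453820e-03 -2.80800753e+00] [ 0.11569012 -0.57212135  0.02031687] 20.24839665501961
10 30 95 [ 95.4  99.6 101.9]
30 50 102 [ 96.  100.7 102.9]
50 70 101 [ 97.2 101.9 103.9]
70 90 102 [ 98.9 103.5 105.3]
90 110 105 [ 99.3 103.1 105.7]
145 165 149 [11.6 88.4 91.8]
```

View pics/s5.png

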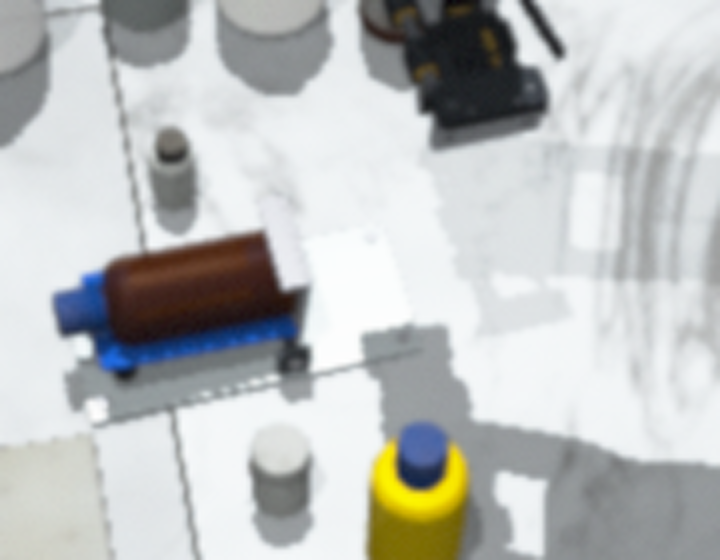

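The bottle lies in the trough against the foot ledge, from the cap at (75,310) to the foot at (285,270). The trough is on the bumper at (124,370), and the jar and vial are where they were. The bottle's top rises about 0.05 rad towards the cap, which fits 1.5 rad at the hinge.

```bash
python3 -c "
from cell import manip
print(manip.sign_off())"
```

```text
the job is handed in; nothing more can be done
None
```

The bottle is lying on its side in the rest, fully down on the stop, and I've handed the job in; no verdict was reported.

I pushed it over with the fingertips about 100 mm above its underside, following it at about 0.3 rad/s for roughly 6 s. It landed gently on the bumpers. Then I lifted straight up and moved clear.

**Force:** it was about 4–7 N for most of the swing and about 15 N against the stop. Early on, while the tool wasn't yet rising with the bottle, the wrist reading reached about 35 N, right at the limit. I eased off at once, but I can't rule out that contact briefly touched 35 N.

**Last checks:**
- **Bottle:** the last picture shows it seated against the foot ledge with the trough on the bumper. The depth readings put its top about 0.05 rad off horizontal, which fits the hinge at 1.5 rad.
- **Jar and vial:** they look unmoved in the last picture.
- **Black-cap bottle, white jar and flask:** I didn't check these again at the end; the arm's path stayed above or clear of them.
- **Robot:** it touches nothing; the wrist force reads zero.

**Disagreement:** the two cameras differed by up to about 8 mm on the stand's position. I used the average, and it fitted the swing to within about 3 mm.

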